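# Seat the new clay stamp in the clear bore of the stamp holder

## Robot

A 6-joint arm with a two-finger parallel gripper is mounted at the origin on the work surface. World frame = base frame: x ahead of the robot, y to its left, z up, the work surface at z = 0. Lengths are in m, angles in rad, forces in N, time in s.
With the tool pointing down it reaches from about 0.325 to 0.775 m from the base axis. Payload 5.5 kg.
Tool frame: the origin (TCP) lies at the very end of the fingers, on their centre line; the grasp point (between the pads) lies 19 mm behind it (robot.pinch_z is the distance from the TCP to the grasp point, in m); z points along the fingers, y is the line along which they close (so a half turn about z gives the same grasp; the last joint's range is limited). The gripper opens to 85 mm and grips with 20 to 120 N. Pads are 22 mm wide; open, the fingers measure 114 mm over their backs; the gripper's body (76 mm by 85 mm) begins 54 mm behind the grasp point. The pads swing forward as they close: fully open they stand 13 mm farther back than shut.
Start: joints at [1.24, 0.091, 1.231, -0, 1.82, -0.057], TCP at [0.162, 0.578, 0.231] pointing down, gripper open.
Joint ranges: [-2.87, 2.87], [-0.86, 2.18], [0.17, 2.46], [-1.51, 4.65], [0.06, 2.69], [-2.65, 2.65]. Speed limits (rad/s): [2.57, 2.57, 3.01, 3.14, 3.14, 3.14].

## Interface

Orientations are given as a unit quaternion [w, x, y, z].
In Python, from bench import robot gives the robot as it stands. The module is installed in compiled form; this text tells all that it offers.
- The arm moves only by the tool arm_command, never from a script. Its argument "increments" is a list of rows, each a list of 4 numbers: the shift along the tool's x, y, z in mm, then the turn about the tool's z in degrees. A call has exactly 5 rows; each row shifts and turns the commanded pose from where the row before left it, along the tool's axes as they then stand; what a row does not reach is not made up. A row lasts 1/12 s, in which the tool goes at most 41.7 mm and 7.16 degrees, less where a joint would pass 70% of its speed; a pose out of reach is approached as far as the arm can. A call with a gripper value outside its range is refused whole. "fingers" is the finger opening in mm, from 0 to 85.4, set as the call begins (left out, the last holds). The fingers move at their own pace and stop on an object; "force" is the grip in N (left out, the last holds). Time passes only in rows, so rows that do not move let the fingers close, or fill a call up. It gives the time, the measured TCP pose, the force, the opening and the grip force at its end, in the units of the state.
- robot.read_state(): the state, without advancing time (a new reading comes with each control period).
- robot.get_image(name): name is "side" or "top"; returns a dict with "color" (480x640x3 uint8, red, green, blue), "vertical_fov" (degrees; the focal length in pixels is half the picture's height over the tangent of half this angle, whatever the lens; pixels are square), "cx", "cy" (the principal point, pixels), "D" ([k1, k2, p1, p2, k3] as OpenCV has them; the pictures are not rectified), "R" (3x3) and "t" (3): a world point X has camera coordinates R X + t. Camera axes: x right, y down, z forward; pixel columns grow to the right and rows downward; lengths in m; the calibration is good to about 2 mm. A picture is of the moment at which its call begins. There is no depth.
- robot.sign_off(): hands the job in; it is judged then, once.
Trained networks look in the newest picture that a camera, given by its name, has taken for a name from the list of things; names that differ only in an ending like _2 or _b are one class to them, and where a whole thing is asked for, a point or a joint stands for the part that bears it (a point fixed in the world has none). Each returns a list of dicts, best first, with "p" (0 to 1); they miss things now and then, are a little off and sometimes report something else, mostly with a low value. They report only what shows in the picture. A call takes as long as a camera call. They do not tell look-alikes from the thing itself.
- robot.trace(camera, label): "region" (480x640 bool, what is visible of it).
- robot.landmark_of(camera, label): "location" ([x, y, z] in m, in world coordinates, good to about 4 mm: a listed point, or the origin of a listed thing).
The state is a dict: "clock": time; "qpos": joint angles; "qd": joint speeds; "effort": joint torques, N m; "ee_pos": TCP position; "ee_rot": TCP orientation; "force": force on the tool from outside, world axes, zero at the start; "wrist_torque": the same for the moment, N m; "grip_width": finger opening in m; "finger_force": force on a finger pad.
Only numpy, scipy, OpenCV 4.12 (cv2) and the standard library are available. Lean on these libraries where they do the work, as an engineer would, in place of code of your own. Each camera call takes 0.05 s, during which the arm holds its last target. There are 200 camera calls.

## Task

Take the round-headed stamp out of the wooden stand and put it, shank first, into the one clear bore of the sloping metal holder, fully home with its collar flush on the sloping face, and let go of it. The other two bores still have a broken-off shank deep inside that is hard to see, so feel how far the stamp goes in and move on to the next bore if it stops short. Leave the square-headed stamp and the other things on the table where they are.

Things in the scene. Friction and masses are not known exactly. Their poses are not given: they have to be found in the camera images.
- stamp: the new stamp, upright in a hole of the wooden stand. From below: round steel shank 16 mm in diameter, 50 mm long (tip tapered to 10 mm over 4 mm), steel collar 34 mm in diameter, 6 mm thick, round wooden head 26 mm in diameter, 44 mm tall, to grip; total 100 mm, about 0.12 kg. Origin at the shank's tip, z towards the head; any turn about z will do. Tip 10 mm above the table at the start
- collar (a point): centre of the underside of the new stamp's collar, 50 mm above the origin of the stamp along its z
- stand: fixed wooden block 80 x 190 x 40 mm (x, y, z) with two upright holes 18 mm in diameter and 30 mm deep at y = -50 and +50 mm; the new stamp stands in one and the square-headed one in the other. Origin at the centre of its underside
- holder: fixed holder: sloping aluminium block, about 92 mm high, three parallel blind bores in a row along y, on a base plate 150 x 235 mm. Origin at the centre of the base's underside, z up. The bores' axis, out of the mouth, leans 25 degrees from vertical towards the holder's -x (the robot's side): (-0.423, 0, 0.906) in its frame, square to the sloping face, which is 66 mm wide. Never moves
- bore0 (a point): mouth centre of bore 0, at (-26, -65, 76) mm in the holder's frame, whose rotation it reports. Bore 19 mm in diameter, mouth chamfered 3 mm, 52 mm deep if clear: a collar then rests on the face. In two of the three bores, not the same each time, a broken shank is left: a stamp goes in but stops rigidly with its collar 12 or 18 mm above the face
- home0 (a point): point on the axis of bore 0, 50 mm below its mouth: where the tip of the stamp's shank comes when it is fully home
- bore1 (a point): mouth centre of bore 1, at (-26, 0, 76) mm in the holder's frame, whose rotation it reports. Bore 19 mm in diameter, mouth chamfered 3 mm, 52 mm deep if clear: a collar then rests on the face. In two of the three bores, not the same each time, a broken shank is left: a stamp goes in but stops rigidly with its collar 12 or 18 mm above the face
- home1 (a point): point on the axis of bore 1, 50 mm below its mouth: where the tip of the stamp's shank comes when it is fully home
- bore2 (a point): mouth centre of bore 2, at (-26, 65, 76) mm in the holder's frame, whose rotation it reports. Bore 19 mm in diameter, mouth chamfered 3 mm, 52 mm deep if clear: a collar then rests on the face. In two of the three bores, not the same each time, a broken shank is left: a stamp goes in but stops rigidly with its collar 12 or 18 mm above the face
- home2 (a point): point on the axis of bore 2, 50 mm below its mouth: where the tip of the stamp's shank comes when it is fully home
- square_stamp: bystander: the other stamp in the stand, the same shank and collar but a square head 28 mm wide and only 30 mm tall (total height 86 mm); origin at the tip of its shank
- bowl: bystander: open terracotta bowl, 100 mm across, 50 mm high; origin at the centre of its underside
- cup: bystander: off-white cup, 76 mm across, 85 mm high; origin at the centre of its underside
- brush: bystander: a flat brush with a wooden handle, lying; origin on its underside
- rib: bystander: flat dark wooden throwing rib 100 x 50 x 8 mm; origin at the centre of its underside
- jar: bystander: white closed jar, 70 mm across, 90 mm high; origin at the centre of its underside
- clay_knife: bystander: wooden clay knife about 195 mm long, 10 mm high, lying flat; origin on its underside
There are look-alikes about, which are no part of the job. Leave any blue or turquoise look-alike of the stamp alone.

How it is judged:
By the outcome, as a careful person would: the job done as asked, in the order asked, and still so for the second after the job is handed in, with the robot touching nothing.
It also fails if it takes over 48 s, if anything falls off the work surface, if the arm or the gripper's body presses on something with over 40 N, if the wrist force passes 120 N, or if a joint passes its speed limit or range.

## Working session

There is one attempt and no reset: what is moved stays moved. The work goes in short steps, Python scripts to look and compute and a tool call to move; the robot and the scene stay as the last step left them, time stands still between calls to the robot, and variables do not carry over. Pictures are saved under pics/ and viewed, at most 10 in all, crops included, and the job is handed in when it is done.

Besides the shell and the picture viewer there is one more tool, called by a JSON object that holds its "fn" and its "kwargs". arm_command: Moves the arm, as the interface text tells. Its arguments: {"type":"object","properties":{"increments":{"type":"array"},"fingers":{"type":"number"},"force":{"type":"number"}},"required":["increments"]}

```bash
mkdir -p pics; cat > h.py <<'E'
import numpy as np, cv2
from bench import robot
def shot(cam,fn,crop=None,s=1):
    im=robot.get_image(cam); c=im["color"][:,:,::-1].copy()
    if crop: x0,y0,x1,y1=crop; c=c[y0:y1,x0:x1]
    if s!=1: c=cv2.resize(c,None,fx=s,fy=s,interpolation=cv2.INTER_CUBIC)
    cv2.imwrite("pics/"+fn,c); return im
def K(im):
    f=240/np.tan(np.radians(im["vertical_fov"])/2)
    return np.array([[f,0,im["cx"]],[0,f,im["cy"]],[0,0,1.]])
def proj(im,X):
    R=np.array(im["R"]);r,_=cv2.Rodrigues(R)
    return cv2.projectPoints(np.array(X,float).reshape(-1,1,3),r,np.array(im["t"],float),K(im),np.array(im["D"],float))[0].reshape(-1,2)
def ray(im,uv):
    n=cv2.undistortPoints(np.array(uv,float).reshape(-1,1,2),K(im),np.array(im["D"],float)).reshape(2)
    R=np.array(im["R"]);o=-R.T@np.array(im["t"]);d=R.T@np.array([*n,1]);return o,d/np.linalg.norm(d)
def onz(im,uv,z):
    o,d=ray(im,uv);return o+d*(z-o[2])/d[2]
E
python3 - <<'E'
from h import *
for cam in("side","top"):
    im=shot(cam,cam+"0.png")
    print(cam,"campos",np.round(-np.array(im["R"]).T@im["t"],3))
    for l in("stamp","collar","square_stamp","stand","holder","bore0","bore1","bore2","cup","jar","bowl"):
        try:
            for r in robot.landmark_of(cam,l)[:3]:print(l,round(r["p"],2),np.round(r["location"],3),np.round(proj(im,r["location"])[0]),{k:v for k,v in r.items() if k not in("p","location")})
        except Exception as e:print(l,e)
s=robot.read_state();print(s)
E
```

```text
side campos [0.503 1.08  0.841]
stamp 0.71 [0.401 0.299 0.001] [418. 345.] {}
stamp 0.6 [ 0.407  0.224 -0.002] [413. 318.] {}
stamp 0.58 [ 0.578  0.151 -0.002] [327. 290.] {}
collar 0.8 [0.407 0.301 0.052] [416. 326.] {}
collar 0.7 [0.577 0.148 0.051] [328. 270.] {}
collar 0.66 [0.499 0.246 0.063] [366. 300.] {}
square_stamp 0.83 [0.495 0.347 0.009] [366. 360.] {}
stand 0.74 [0.498 0.293 0.004] [365. 340.] {}
holder 0.65 [ 0.566 -0.135  0.001] [340. 210.] {}
bore0 0.9 [ 0.53  -0.067  0.074] [354. 201.] {}
bore0 0.86 [ 0.536 -0.137  0.077] [352. 183.] {}
bore0 0.83 [ 0.544 -0.201  0.079] [350. 169.] {}
bore1 0.9 [ 0.53  -0.067  0.074] [354. 201.] {}
bore1 0.86 [ 0.536 -0.137  0.077] [352. 183.] {}
bore1 0.83 [ 0.544 -0.201  0.079] [350. 169.] {}
bore2 0.9 [ 0.53  -0.067  0.074] [354. 201.] {}
bore2 0.86 [ 0.536 -0.137  0.077] [352. 183.] {}
bore2 0.83 [ 0.544 -0.201  0.079] [350. 169.] {}
cup 0.55 [ 0.654  0.422 -0.002] [274. 394.] {}
cup 0.46 [ 0.711  0.285 -0.001] [253. 335.] {}
jar 0.66 [ 0.489 -0.405  0.003] [372. 155.] {}
bowl 0.59 [0.69  0.187 0.001] [271. 300.] {}
top campos [0
[... 1122 characters left out ...]
44. 200.] {}
{'clock': 1.2, 'qpos': array([ 1.24033062e+00,  9.11119301e-02,  1.23073568e+00,  5.81351079e-06,
        1.81979783e+00, -5.66940103e-02]), 'qd': array([ 0.00071337,  0.00017494, -0.00022132, -0.0017205 ,  0.00089249,
        0.00058876]), 'effort': array([-5.58967588e-05, -4.58501136e+01, -4.18073273e+01,  1.20119985e-04,
        1.37643205e-03, -3.09600205e-05]), 'ee_pos': array([0.16221673, 0.57766042, 0.2312479 ]), 'ee_rot': array([-7.84186993e-06,  1.36458053e-01,  9.90645849e-01, -2.53583841e-05]), 'force': array([ 0.90441003, -0.14572224, -0.11383752]), 'wrist_torque': array([ 0.00738374,  0.00956073, -0.00521022]), 'finger_force': 0.0, 'grip_width': 0.08532580847654808}
```

View pics/side0.png

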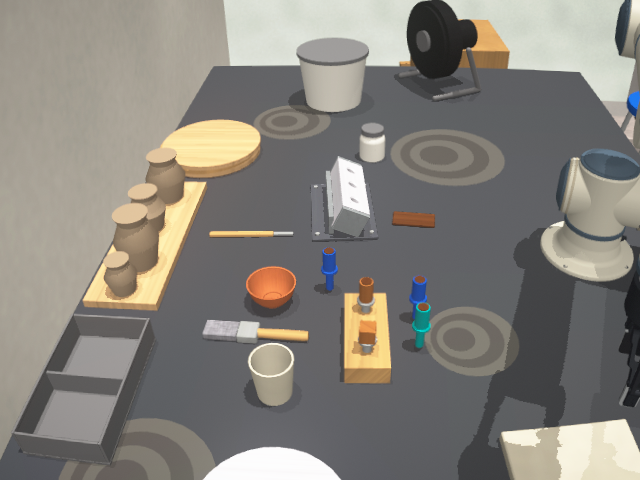

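View pics/top0.png

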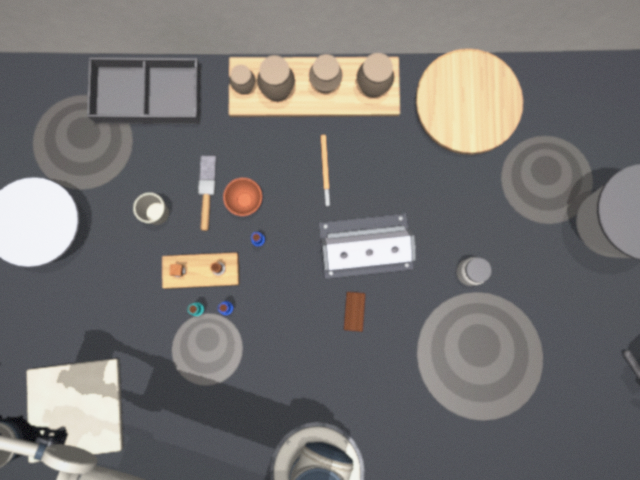

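```bash
python3 - <<'E'
from h import *
a=robot.get_image("side"); b=robot.get_image("top")
ca=cv2.resize(a["color"][265:395,310:440,::-1],(560,560),interpolation=2)
cb=cv2.resize(b["color"][210:285,310:425,::-1],(800,522),interpolation=2)
cv2.imwrite("pics/stampc.png",ca)
cc=cv2.resize(a["color"][150:245,300:385,::-1],(500,559),interpolation=2)
cv2.imwrite("pics/bore_s.png",np.hstack([cv2.resize(ca,(300,300)),cv2.resize(cc,(300,300))]))
canvas=np.zeros((600,800,3),np.uint8);canvas[:300,:300]=cv2.resize(ca,(300,300));canvas[:300,320:620]=cv2.resize(a["color"][150:240,305:395,::-1],(300,300),interpolation=2)
t=cv2.resize(b["color"][215:285,315:420,::-1],(450,300),interpolation=2);canvas[300:,:450]=t
canvas[300:,460:760]=cv2.resize(b["color"][250:290,200:240,::-1],(300,300),interpolation=2)
cv2.imwrite("pics/comp.png",canvas)
for cam,im in(("side",a),("top",b)):
    for l in("stamp","bore0"):
        for r in robot.trace(cam,l)[:4]:
            ys,xs=np.nonzero(r["region"]);print(cam,l,round(r["p"],2),len(xs),round(xs.mean(),1),round(ys.mean(),1),xs.min(),xs.max(),ys.min(),ys.max())
    # dark blobs on holder face
    hsv=im["color"].astype(int); 
E
```

```text
side stamp 0.68 407 417.6 291.2 409 426 276 316
side stamp 0.63 485 365.9 294.1 357 374 277 312
side stamp 0.63 577 421.6 323.3 413 430 302 347
side stamp 0.61 492 329.1 266.6 321 337 247 290
side bore0 0.69 479 366.0 294.0 357 374 277 312
side bore0 0.57 4405 342.8 205.2 311 378 156 241
top stamp 0.7 123 195.7 309.2 189 202 304 314
top stamp 0.49 150 225.6 307.9 219 232 302 314
top stamp 0.44 144 257.4 239.5 251 264 233 246
top bore0 0.85 5224 366.5 246.0 319 415 214 278
top bore0 0.49 737 473.9 271.0 458 491 258 285
```

View pics/comp.png

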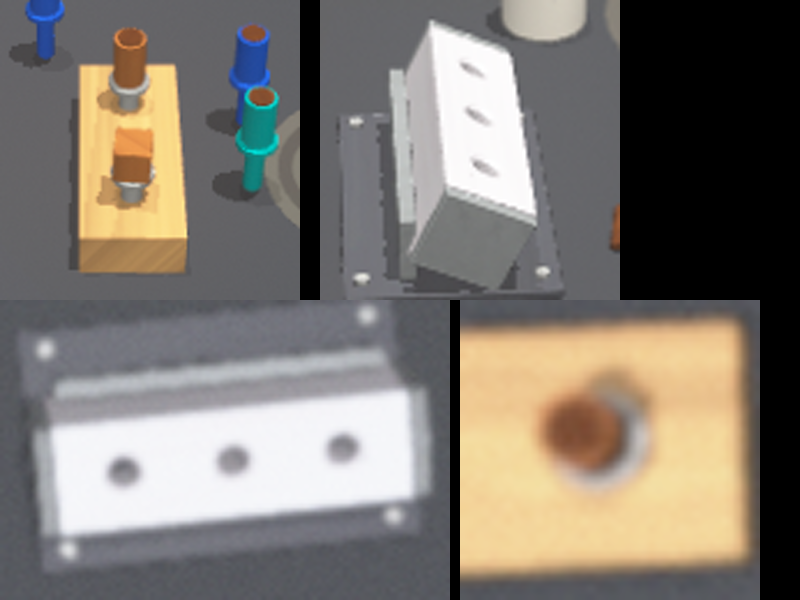

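```bash
python3 - <<'E'
from h import *
a=robot.get_image("side"); b=robot.get_image("top")
def tri(u,v):
    A=[];B=[]
    for im,p in((a,u),(b,v)):
        o,d=ray(im,p);P=np.eye(3)-np.outer(d,d);A.append(P);B.append(P@o)
    X=np.linalg.solve(sum(A),sum(B));return X,proj(a,X)[0]-u,proj(b,X)[0]-v
for n,u,v in(("head",(366.8,281),(215.3,267.1)),("b2",(354.5,200.1),(343.7,254.9)),("b1",(352.4,184.5),(369.1,252.3)),("b0",(350.6,170.7),(394.8,249.3))):
    X,e,f=tri(np.array(u),np.array(v));print(n,np.round(X,4),e.round(1),f.round(1))
print("head z=.11",onz(a,(366.8,281),.11),onz(b,(215.3,267.1),.11))
for n,u in(("c1",(98/1*.2333,0)),):pass
for p in ((45,349),(366,314),(394,515),(68,549)):
    q=(315+p[0]*.2333,215+(p[1]-300)*.2333);print("screw",np.round(onz(b,q,.01),4))
s=robot.read_state();print(s["clock"])
E
```

```text
head [0.4991 0.2458 0.1098] [-0.6 -0.1] [-0.   0.4]
b2 [ 0.5299 -0.0705  0.0746] [-0.6 -0.1] [-0.   0.5]
b1 [ 0.5363 -0.1345  0.0759] [-0.4 -0.1] [-0.   0.4]
b0 [ 0.543  -0.1995  0.0748] [-0.6 -0.1] [-0.   0.6]
head z=.11 [0.49808829 0.24624847 0.11      ] [0.50012927 0.24575598 0.11      ]
screw [ 0.6134 -0.027   0.01  ]
screw [ 0.634  -0.2257  0.01  ]
screw [ 0.5095 -0.2393  0.01  ]
screw [ 0.49   -0.0398  0.01  ]
1.6
```

Look-alikes (side view): the round wooden head in the stand (366,290); the square head in the stand (368,333); blue ones (329,262) and (419,292); turquoise (422,320). By the description I choose (366,290), and the crop confirms a brown round head with a steel collar, standing in the stand. The holder's three bores show at (354,200), (352,184) and (351,171).

{"fn": "arm_command", "kwargs": {"increments": [[-31,-17,0,-7.1],[-29,-21,0,-7.1],[-26,-25,0,-7.1],[-23,-28,0,0],[-23,-28,0,0]], "fingers": 70, "force": 40}}

```text
clock: 2.02
ee_pos: [0.2902, 0.4498, 0.2314]
ee_rot: [0.0, -0.049, 0.999, 0.0]
force: [0.4, 0.3, -1.0]
grip_width: 0.0702
finger_force: 0.0
```

```bash
cat >> h.py <<'E'
from scipy.spatial.transform import Rotation as Ro
def st():
    s=robot.read_state();q=s["ee_rot"];R=Ro.from_quat([q[1],q[2],q[3],q[0]]).as_matrix()
    print("t",round(s["clock"],2),"p",np.round(s["ee_pos"]*1e3,1),"yaw_y",round(np.degrees(np.arctan2(R[1,1],R[0,1])),2),"F",np.round(s["force"],1),"M",np.round(s["wrist_torque"],2),"w",round(s["grip_width"]*1e3,1),"ff",round(s["finger_force"],1))
    return s,R
def to(*targets):
    s,R=st()
    for T in targets: print(T,"-> tool mm",np.round(R.T@(np.array(T)-s["ee_pos"]*1e3),1))
E
python3 -c "
from h import *
to((499,245.8,200),(499,245.8,73))"
```

```text
t 2.02 p [290.2 449.8 231.4] yaw_y 95.61 F [ 0.4  0.3 -1. ] M [ 0.01 -0.02  0.  ] w 70.2 ff 0.0
(499, 245.8, 200) -> tool mm [-187.9 -223.5   31.4]
(499, 245.8, 73) -> tool mm [-187.9 -223.5  158.4]
```

{"fn": "arm_command", "kwargs": {"increments": [[-26,-31,0,0],[-26,-31,0,0],[-26,-31,0,0],[-26,-31,0,0],[-26,-31,0,0]]}}

```text
clock: 2.43
ee_pos: [0.4348, 0.3078, 0.2316]
ee_rot: [0.0, -0.048, 0.999, 0.0]
force: [-0.0, 0.8, 1.0]
grip_width: 0.0701
finger_force: 0.0
```

{"fn": "arm_command", "kwargs": {"increments": [[-26,-31,10,0],[-26,-31,20,0],[-6,-6.5,25,0],[0,0,20,0],[0,0,0,0]]}}

```text
clock: 2.85
ee_pos: [0.4946, 0.2472, 0.1524]
ee_rot: [-0.004, -0.047, 0.999, -0.001]
force: [-1.3, -0.0, -1.2]
grip_width: 0.0702
finger_force: 0.0
```

```bash
python3 -c "
from h import *
to((499,245.8,73))
shot('side','near.png',(300,200,440,320),5)"
```

```text
t 2.85 p [494.6 247.2 152.4] yaw_y 95.42 F [-1.3 -0.  -1.2] M [-0.01  0.01 -0.02] w 70.2 ff 0.0
(499, 245.8, 73) -> tool mm [-4.9 -1.6 79.3]
```

View pics/near.png

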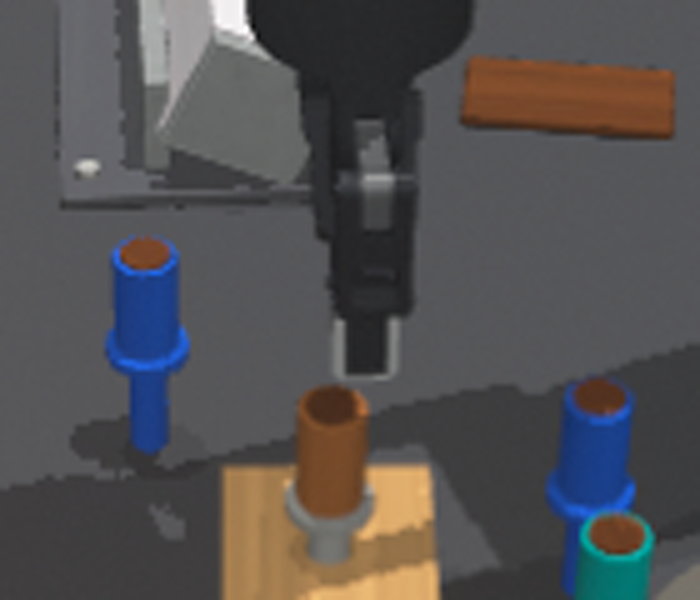

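The gripper hangs above the round stamp's head (crop 333,400), a little to its right, which fits the computed 5 mm. The blue ones are clear on both sides.

{"fn": "arm_command", "kwargs": {"increments": [[-5,-1.6,10,0],[0,0,25,0],[0,0,25,0],[0,0,19,0],[0,0,0,0]]}}

```text
clock: 3.32
ee_pos: [0.4993, 0.2478, 0.0754]
ee_rot: [-0.002, -0.049, 0.999, -0.001]
force: [-1.1, 0.1, -1.0]
grip_width: 0.0701
finger_force: 0.0
```

```bash
python3 -c "
from h import *
to((499,245.8,73))"
```

```text
t 3.32 p [499.3 247.8  75.4] yaw_y 95.62 F [-1.1  0.1 -1. ] M [-0.07  0.02  0.01] w 70.1 ff 0.0
(499, 245.8, 73) -> tool mm [ 0.5 -2.   2.4]
```

{"fn": "arm_command", "kwargs": {"increments": [[0,-1.5,1,0],[0,0,0,0],[0,0,0,0],[0,0,0,0],[0,0,0,0]], "fingers": 15, "force": 40}}

```text
clock: 3.73
ee_pos: [0.5023, 0.2469, 0.0804]
ee_rot: [0.002, -0.048, 0.999, 0.001]
force: [-1.4, -0.8, 6.0]
grip_width: 0.0245
finger_force: 39.2
```

{"fn": "arm_command", "kwargs": {"increments": [[0,0,0,0],[0,0,0,0],[0,0,-10,0],[0,0,-15,0],[0,0,-15,0]]}}

```text
clock: 4.15
ee_pos: [0.5008, 0.2463, 0.1181]
ee_rot: [-0.001, -0.048, 0.999, -0.0]
force: [0.0, 1.0, -1.2]
grip_width: 0.0251
finger_force: 39.6
```

```bash
python3 -c "
from h import *
to((499,245.8,73))
shot('side','lift.png',(300,200,440,320),5)"
```

```text
t 4.15 p [500.8 246.3 118.1] yaw_y 95.54 F [ 0.   1.  -1.2] M [ 0.02 -0.   -0.02] w 25.1 ff 39.6
(499, 245.8, 73) -> tool mm [ 1.8 -0.3 45.1]
```

View pics/lift.png

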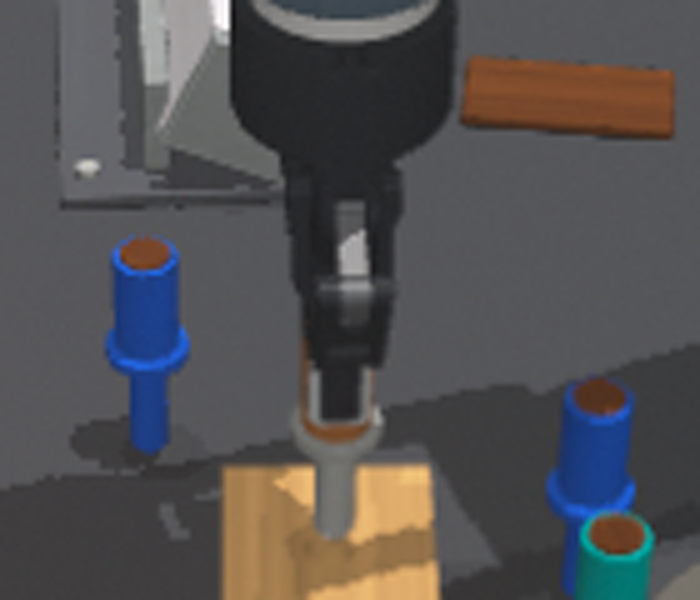

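```bash
python3 - <<'E'
from h import *
s,R=st()
im=robot.get_image("side")
z=np.arange(.03,.13,.001);P=proj(im,[(.5005,.246,v) for v in z])
for n,r in(("tip",306.3),("collar",288),("head?",0)):
    print(n,np.interp(-r,-P[::-1,1][::-1],z[::1]) if 0 else z[np.argmin(abs(P[:,1]-r))])
for l in("stamp","collar"):
    for c in("side","top"):
        for r in robot.landmark_of(c,l)[:5]:
            if abs(r["location"][0]-.5)<.03 and abs(r["location"][1]-.246)<.03:print(c,l,round(r["p"],2),np.round(r["location"],4))
E
```

```text
t 4.2 p [502.2 246.9 122.4] yaw_y 95.55 F [0.3 1.1 1.8] M [ 0.06 -0.07 -0.  ] w 25.0 ff 39.6
tip 0.04600000000000001
collar 0.09300000000000005
head? 0.1290000000000001
top stamp 0.7 [0.5038 0.2463 0.0097]
side collar 0.83 [0.4988 0.2529 0.101 ]
top collar 0.62 [0.4983 0.2453 0.059 ]
```

The stamp is in the grip, upright, with its shank out of the hole (tip at crop 335,535). The tip is about 71 mm below the TCP.

{"fn": "arm_command", "kwargs": {"increments": [[0,0,-38,0],[0,0,-38,0],[1,-36,0,-0.3],[1,-39,0,0],[1,-39,0,0]]}}

```text
clock: 4.87
ee_pos: [0.5093, 0.132, 0.1935]
ee_rot: [-0.0, -0.052, 0.999, -0.0]
force: [0.7, -0.0, -2.0]
grip_width: 0.0248
finger_force: 39.9
```

{"fn": "arm_command", "kwargs": {"increments": [[1,-40,0,0],[1,-40,0,0],[0,-40,0,0],[0,-40,0,0],[0,-35,0,0]]}}

```text
clock: 5.28
ee_pos: [0.5268, -0.0639, 0.1925]
ee_rot: [-0.001, -0.051, 0.999, 0.0]
force: [0.4, 1.0, -2.9]
grip_width: 0.0246
finger_force: 39.9
```

```bash
cat >> h.py <<'E'
yaw=np.radians(5.85); YH=np.array([-np.sin(yaw),np.cos(yaw),0]); XH=np.array([np.cos(yaw),np.sin(yaw),0])
B1=np.array([536.3,-135.3,75.5])
def tcp(bore,d,th,H=71,dx=0,dz=0,off=19):
    """TCP for tip d mm down bore axis, stamp tilted th deg, pivot off above TCP"""
    ax=lambda t:-np.sin(np.radians(t))*XH+np.cos(np.radians(t))*np.array([0,0,1])
    tip=B1+(bore-1)*65*YH-d*ax(25)+dx*XH
    return tip+(H+off)*ax(th)-np.array([0,0,off-dz])
E
python3 -c "
from h import *
robot.get_image('top')
to(tcp(2,-12,0),tcp(2,8,0))
for d,t in((12,0),(12,8),(14,16),(16,25),(18,32),(30,27),(50,25)):print(d,t,tcp(2,d,t).round(1))"
```

```text
t 5.33 p [527.  -69.7 192.1] yaw_y 95.52 F [-1.6 -5.4 -2.7] M [-0.23  0.1  -0.03] w 24.5 ff 39.9
[524.62990246 -71.15541242 157.37569344] -> tool mm [ 2.4 -1.1 34.7]
[533.03824898 -70.29390969 139.2495377 ] -> tool mm [-6.1 -0.9 52.8]
12 0 [534.7 -70.1 135.6]
12 8 [522.3 -71.4 134.7]
14 16 [510.9 -72.6 130.3]
16 25 [498.6 -73.8 123.6]
18 32 [489.8 -74.7 116.5]
30 27 [501.6 -73.5 109.5]
50 25 [512.9 -72.4  92.8]
```

{"fn": "arm_command", "kwargs": {"increments": [[1,-1,10,0],[1,0,15,0],[0,0,10,0],[0,0,0,0],[0,0,0,0]]}}

```text
clock: 5.75
ee_pos: [0.5248, -0.0616, 0.1573]
ee_rot: [-0.001, -0.052, 0.999, 0.0]
force: [-0.1, -1.2, -1.8]
grip_width: 0.0242
finger_force: 40.0
```

```bash
python3 - <<'E'
from h import *
to(tcp(2,-12,0),tcp(2,10,0))
a=robot.get_image("side");b=robot.get_image("top")
c=np.zeros((480,800,3),np.uint8)
c[:,:400]=cv2.resize(a["color"][145:241,315:395,::-1],(400,480),interpolation=2)
c[:,400:]=cv2.resize(b["color"][205:301,310:390,::-1],(400,480),interpolation=2)
cv2.imwrite("pics/mouth.png",c)
M=B1+65*YH;s=robot.read_state()
for im,x,y in((a,315,145),(b,310,205)):
    print((proj(im,[M/1e3,s["ee_pos"]-[0,0,.071]])-[x,y])*5)
E
```

```text
t 5.75 p [524.8 -61.6 157.3] yaw_y 95.93 F [-0.1 -1.2 -1.8] M [ 0.02 -0.02 -0.01] w 24.2 ff 40.0
[524.62990246 -71.15541242 157.37569344] -> tool mm [ 1.2 -9.5 -0.1]
[533.87908363 -70.20775942 137.43692213] -> tool mm [-8.2 -9.5 19.8]
[[195.29736024 273.37925319]
 [203.74027622 260.64212903]]
[[168.74520563 252.38350358]
 [152.81378109 257.92386494]]
```

View pics/mouth.png

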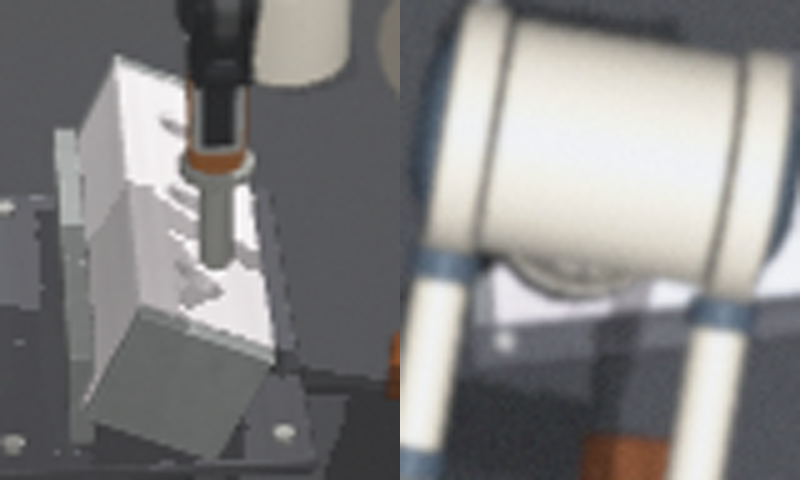

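The side crop shows the stamp upright above bore 2's mouth. Its tip is at crop (217,265), against a projected (204,261). I'll let the arm settle and then measure.

{"fn": "arm_command", "kwargs": {"increments": [[0,0,0,0],[0,0,0,0],[0,0,0,0],[0,0,0,0],[0,0,0,0]]}}

```text
clock: 6.27
ee_pos: [0.5257, -0.0627, 0.1591]
ee_rot: [0.0, -0.051, 0.999, -0.0]
force: [-1.3, -0.2, -1.6]
grip_width: 0.0249
finger_force: 40.0
```

```bash
python3 - <<'E'
from h import *
to(tcp(2,-12,0),tcp(2,10,0))
a=robot.get_image("side")
# shank centre columns: grey pixels on dark/bright; use stamp mask from network
for r in robot.trace("side","stamp")[:5]:
    m=r["region"];ys,xs=np.nonzero(m)
    if 330<xs.mean()<375 and ys.mean()<240:
        for y in range(ys.min(),ys.max()+1,2):
            q=xs[ys==y]
            if len(q):print(y,q.min(),q.max(),q.mean())
s=robot.read_state();p=s["ee_pos"]
print(proj(a,[p-[0,0,.071],p-[0,0,.02],p]))
E
```

```text
t 6.27 p [525.7 -62.7 159.1] yaw_y 95.85 F [-1.3 -0.2 -1.6] M [ 0.03 -0.    0.03] w 24.9 ff 40.0
[524.62990246 -71.15541242 157.37569344] -> tool mm [ 1.9 -8.3  1.7]
[533.87908363 -70.20775942 137.43692213] -> tool mm [-7.4 -8.3 21.6]
175 351 363 357.0
177 351 364 357.5
179 352 363 357.5
181 353 361 357.0
183 354 361 357.5
185 354 361 357.5
187 354 361 357.5
189 354 360 357.0
191 354 360 357.0
193 354 360 357.0
195 355 359 357.0
[[355.82785684 197.05407753]
 [355.98522393 177.6689424 ]
 [356.04528471 169.84137672]]
```

{"fn": "arm_command", "kwargs": {"increments": [[-3,-4,0,0],[-3.5,-4.3,0,0],[0,0,0,0],[0,0,5,0],[0,0,5,0]]}}

```text
clock: 6.78
ee_pos: [0.5331, -0.0705, 0.1486]
ee_rot: [0.0, -0.051, 0.999, -0.0]
force: [0.3, -0.4, -2.2]
grip_width: 0.0249
finger_force: 40.0
```

{"fn": "arm_command", "kwargs": {"increments": [[0,0,4,0],[0,0,4,0],[0,0,2,0],[0,0,0,0],[0,0,0,0]], "force": 25}}

```text
clock: 7.2
ee_pos: [0.5326, -0.0702, 0.1385]
ee_rot: [-0.0, -0.051, 0.999, 0.0]
force: [-1.2, 0.1, -1.3]
grip_width: 0.0247
finger_force: 40.1
```

```bash
python3 - <<'E'
from h import *
to(tcp(2,8,0),tcp(2,9,8),tcp(2,11,16),tcp(2,13,25))
E
```

```text
t 7.2 p [532.6 -70.2 138.5] yaw_y 95.85 F [-1.2  0.1 -1.3] M [-0.04  0.17  0.04] w 24.7 ff 40.1
[533.03824898 -70.29390969 139.2495377 ] -> tool mm [-0.4 -0.1 -0.7]
[520.99831866 -71.52749739 137.4673561 ] -> tool mm [11.7 -0.1  1.1]
[509.62133216 -72.69316116 133.04416698] -> tool mm [23.1 -0.1  5.5]
[497.30277629 -73.95529628 126.2856996 ] -> tool mm [35.5 -0.1 12.3]
```

{"fn": "arm_command", "kwargs": {"increments": [[6,0,1,0],[6,0,1,0],[6,0,2,0],[6,0,2,0],[0,0,0,0]], "force": 20, "fingers": 20}}

```text
clock: 7.62
ee_pos: [0.5086, -0.073, 0.1338]
ee_rot: [0.001, -0.051, 0.999, -0.0]
force: [2.9, 0.0, 3.8]
grip_width: 0.025
finger_force: 41.2
```

```bash
python3 - <<'E'
from h import *
to(tcp(2,11,16),tcp(2,13,25))
shot('side','tilt.png',(315,145,395,205),8)
E
```

```text
t 7.62 p [508.6 -73.  133.8] yaw_y 95.83 F [2.9 0.  3.8] M [-0.01 -0.87 -0.03] w 25.0 ff 41.2
[509.62133216 -72.69316116 133.04416698] -> tool mm [-1.   0.2  0.7]
[497.30277629 -73.95529628 126.2856996 ] -> tool mm [11.4  0.2  7.5]
```

View pics/tilt.png

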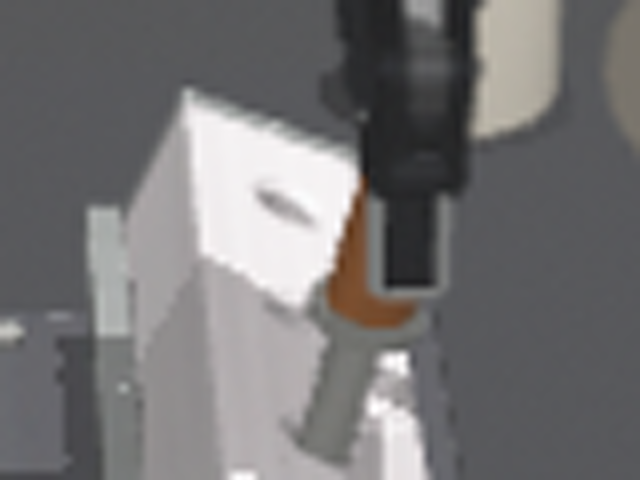

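The tip is in the mouth of bore 2 at crop (325,440), and the stamp is pivoting between the pads as planned. I'll carry on.

{"fn": "arm_command", "kwargs": {"increments": [[5,0,3,0],[5,0,3,0],[3,0,3,0],[0,0,0,0],[0,0,0,0]]}}

```text
clock: 8.08
ee_pos: [0.4954, -0.0742, 0.1229]
ee_rot: [-0.001, -0.051, 0.999, 0.0]
force: [3.4, -0.3, 0.2]
grip_width: 0.0249
finger_force: 41.7
```

```bash
python3 - <<'E'
from h import *
to(tcp(2,15,25),tcp(2,30,25),tcp(2,50,25))
E
```

```text
t 8.08 p [495.4 -74.2 122.9] yaw_y 95.83 F [ 3.4 -0.3  0.2] M [-0.17 -0.76 -0.02] w 24.9 ff 41.7
[498.14361094 -73.86914601 124.47308403] -> tool mm [-2.7  0.  -1.6]
[504.44987083 -73.22301897 110.87846722] -> tool mm [-9.1  0.  12. ]
[512.85821734 -72.36151624  92.75231148] -> tool mm [-17.6   0.   30.1]
```

{"fn": "arm_command", "kwargs": {"increments": [[-2,0,3,0],[-2,0,3,0],[-1.5,0,3,0],[-1.5,0,3,0],[0,0,0,0]]}}

```text
clock: 8.5
ee_pos: [0.5025, -0.0732, 0.11]
ee_rot: [-0.001, -0.051, 0.999, 0.0]
force: [1.5, -1.1, -2.4]
grip_width: 0.0245
finger_force: 41.4
```

```bash
python3 - <<'E'
from h import *
to(tcp(2,30,25),tcp(2,38,25),tcp(2,50,25))
E
```

```text
t 8.5 p [502.5 -73.2 110. ] yaw_y 95.85 F [ 1.5 -1.1 -2.4] M [-0.09 -0.22 -0.1 ] w 24.5 ff 41.4
[504.44987083 -73.22301897 110.87846722] -> tool mm [-1.9 -0.3 -0.8]
[507.81320943 -72.87841788 103.62800493] -> tool mm [-5.3 -0.3  6.4]
[512.85821734 -72.36151624  92.75231148] -> tool mm [-10.4  -0.3  17.3]
```

{"fn": "arm_command", "kwargs": {"increments": [[-1,0,2,0],[-1,0,2,0],[-1,0,2,0],[0,0,0,0],[0,0,0,0]]}}

```text
clock: 8.92
ee_pos: [0.5051, -0.0731, 0.1084]
ee_rot: [-0.001, -0.051, 0.999, -0.0]
force: [-10.1, 0.6, 13.0]
grip_width: 0.0245
finger_force: 43.0
```

```bash
python3 - <<'E'
from h import *
to(tcp(2,38,25),tcp(2,50,25))
E
```

```text
t 8.92 p [505.1 -73.1 108.4] yaw_y 95.85 F [-10.1   0.6  13. ] M [0.15 1.7  0.09] w 24.5 ff 43.0
[507.81320943 -72.87841788 103.62800493] -> tool mm [-2.7 -0.   4.8]
[512.85821734 -72.36151624  92.75231148] -> tool mm [-7.8 -0.  15.6]
```

{"fn": "arm_command", "kwargs": {"increments": [[2,0,1,0],[0,0,1,0],[0,0,1,0],[0,0,0,0],[0,0,0,0]]}}

```text
clock: 9.33
ee_pos: [0.5042, -0.0733, 0.1078]
ee_rot: [0.001, -0.051, 0.999, -0.0]
force: [-11.5, 1.7, 20.9]
grip_width: 0.0252
finger_force: 43.7
```

```bash
python3 - <<'E'
from h import *
to(tcp(2,32,25))
shot('side','ins.png',(315,145,395,205),8)
E
```

```text
t 9.33 p [504.2 -73.3 107.8] yaw_y 95.86 F [-11.5   1.7  20.9] M [0.44 1.74 0.1 ] w 25.2 ff 43.7
[505.29070548 -73.13686869 109.06585165] -> tool mm [-1.1  0.  -1.3]
```

View pics/ins.png

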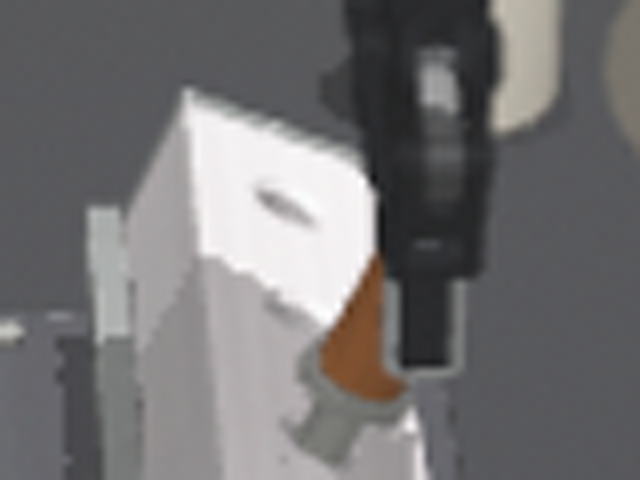

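Bore 2 stops the stamp rigidly about 18 mm short. The shank is aligned and the force (24 N) lies along the bore axis, with the collar clearly above the face at crop (350,390). It is blocked, so I back out along the axis and go on to bore 1.

{"fn": "arm_command", "kwargs": {"increments": [[0,0,-4,0],[4,0,-10,0],[5,0,-12,0],[6,0,-13,0],[3,0,-6,0]], "force": 40}}

```text
clock: 9.8
ee_pos: [0.4859, -0.0753, 0.15]
ee_rot: [0.001, -0.051, 0.999, -0.0]
force: [-0.5, -0.6, -0.5]
grip_width: 0.0251
finger_force: 41.3
```

```bash
python3 - <<'E'
from h import *
to(tcp(2,-8,25),tcp(1,-8,25),tcp(1,10,25))
E
```

```text
t 9.8 p [485.9 -75.3 150. ] yaw_y 95.85 F [-0.5 -0.6 -0.5] M [-0.01 -0.03 -0.03] w 25.1 ff 41.3
[488.47401245 -74.85987415 145.31816313] -> tool mm [-2.6  0.1  4.7]
[ 495.09910208 -139.52136336  145.31816313] -> tool mm [ -2.6 -64.9   4.8]
[ 502.66661394 -138.74601091  129.00462296] -> tool mm [-10.2 -64.8  21.1]
```

{"fn": "arm_command", "kwargs": {"increments": [[0,-18,0,0],[0,-22,0,0],[-1,-17,0,0],[-0.5,-8,0,0],[0,0,0,0]]}}

```text
clock: 10.22
ee_pos: [0.494, -0.1408, 0.1476]
ee_rot: [-0.0, -0.05, 0.999, -0.0]
force: [0.1, 0.3, -1.2]
grip_width: 0.0251
finger_force: 41.3
```

{"fn": "arm_command", "kwargs": {"increments": [[0,0,0,0],[0,0,0,0],[0,0,0,0],[0,0,0,0],[0,0,0,0]]}}

```text
clock: 10.63
ee_pos: [0.4942, -0.139, 0.1479]
ee_rot: [0.0, -0.051, 0.999, 0.0]
force: [-0.5, 0.0, -1.9]
grip_width: 0.0251
finger_force: 41.3
```

```bash
python3 - <<'E'
from h import *
to(tcp(1,-8,25),tcp(1,5,25),tcp(1,30,25))
shot('side','b1.png',(315,145,395,205),8)
E
```

```text
t 10.63 p [ 494.2 -139.   147.9] yaw_y 95.9 F [-0.5  0.  -1.9] M [ 0.01  0.01 -0.01] w 25.1 ff 41.3
[ 495.09910208 -139.52136336  145.31816313] -> tool mm [-0.8 -0.6  2.5]
[ 500.56452731 -138.96138659  133.5361619 ] -> tool mm [-6.3 -0.6 14.3]
[ 511.07496046 -137.88450818  110.87846722] -> tool mm [-16.9  -0.6  37. ]
```

View pics/b1.png

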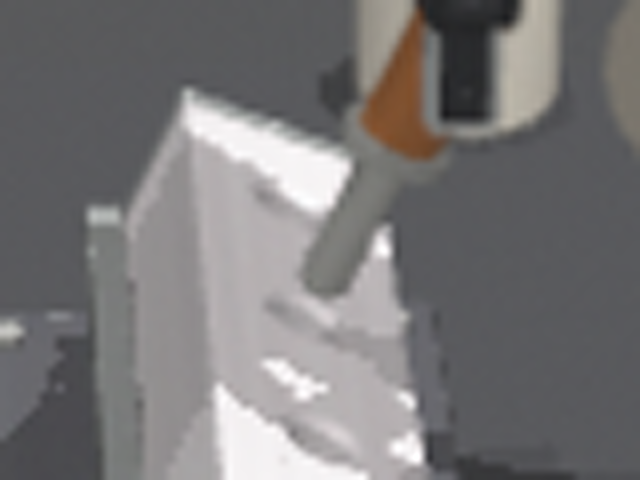

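The tip is at crop (325,285) and bore 1's mouth at (298,314). Carried on along the axis, it would pass about 3 mm to the robot's side, so I correct that during entry.

{"fn": "arm_command", "kwargs": {"increments": [[-3,-0.6,0,0],[-2,0,4,0],[-2,0,5,0],[-2,0,5,0],[-2,0,4,0]], "force": 20}}

```text
clock: 11.1
ee_pos: [0.5047, -0.139, 0.1286]
ee_rot: [-0.001, -0.051, 0.999, 0.0]
force: [-2.9, 0.0, -2.3]
grip_width: 0.025
finger_force: 41.5
```

{"fn": "arm_command", "kwargs": {"increments": [[-2,0,4,0],[-2,0,4,0],[-2,0,4,0],[-2,0,4,0],[0,0,0,0]]}}

```text
clock: 11.52
ee_pos: [0.5124, -0.1381, 0.112]
ee_rot: [-0.002, -0.051, 0.999, 0.0]
force: [-2.4, 0.4, -5.3]
grip_width: 0.0247
finger_force: 41.1
```

```bash
python3 - <<'E'
from h import *
to(tcp(1,30,25),tcp(1,36,25),tcp(1,42,25),tcp(1,50,25))
E
```

```text
t 11.52 p [ 512.4 -138.1  112. ] yaw_y 95.84 F [-2.4  0.4 -5.3] M [-0.11  0.76 -0.03] w 24.7 ff 41.1
[ 511.07496046 -137.88450818  110.87846722] -> tool mm [1.3 0.4 1.1]
[ 513.59746441 -137.62605736  105.4406205 ] -> tool mm [-1.3  0.4  6.5]
[ 516.11996836 -137.36760654  100.00277378] -> tool mm [-3.8  0.4 12. ]
[ 519.48330697 -137.02300545   92.75231148] -> tool mm [-7.2  0.4 19.2]
```

In the bore, at d≈29. I push on gently past the 32 mm and 38 mm stops.

{"fn": "arm_command", "kwargs": {"increments": [[-0.5,0,2.5,0],[-0.5,0,2.5,0],[-0.5,0,2.5,0],[0,0,0,0],[0,0,0,0]]}}

```text
clock: 11.93
ee_pos: [0.5148, -0.138, 0.1058]
ee_rot: [-0.0, -0.051, 0.999, 0.0]
force: [-2.5, -0.8, -5.0]
grip_width: 0.0249
finger_force: 41.2
```

```bash
python3 - <<'E'
from h import *
to(tcp(1,36,25),tcp(1,42,25),tcp(1,50,25))
E
```

```text
t 11.93 p [ 514.8 -138.   105.8] yaw_y 95.85 F [-2.5 -0.8 -5. ] M [-0.07  0.53  0.01] w 24.9 ff 41.2
[ 513.59746441 -137.62605736  105.4406205 ] -> tool mm [1.1 0.5 0.4]
[ 516.11996836 -137.36760654  100.00277378] -> tool mm [-1.4  0.5  5.8]
[ 519.48330697 -137.02300545   92.75231148] -> tool mm [-4.8  0.5 13.1]
```

{"fn": "arm_command", "kwargs": {"increments": [[-1,0,2.5,0],[-1,0,2.5,0],[-0.5,0,2,0],[0,0,0,0],[0,0,0,0]]}}

```text
clock: 12.35
ee_pos: [0.5175, -0.1378, 0.0991]
ee_rot: [0.0, -0.051, 0.999, 0.0]
force: [-1.2, 0.2, -2.9]
grip_width: 0.0245
finger_force: 41.2
```

```bash
python3 - <<'E'
from h import *
to(tcp(1,38,25),tcp(1,42,25),tcp(1,50,25))
E
```

```text
t 12.35 p [ 517.5 -137.8   99.1] yaw_y 95.85 F [-1.2  0.2 -2.9] M [-0.02  0.33 -0.04] w 24.5 ff 41.2
[ 514.43829906 -137.53990709  103.62800493] -> tool mm [ 3.   0.6 -4.6]
[ 516.11996836 -137.36760654  100.00277378] -> tool mm [ 1.3  0.6 -0.9]
[ 519.48330697 -137.02300545   92.75231148] -> tool mm [-2.   0.6  6.3]
```

Past both stops with no resistance, so bore 1 is clear. Now fully home.

{"fn": "arm_command", "kwargs": {"increments": [[-1,0,2.5,0],[-1,0,2.5,0],[-1,0,2.5,0],[0,0,1.5,0],[0,0,0,0]]}}

```text
clock: 12.77
ee_pos: [0.5202, -0.1377, 0.0927]
ee_rot: [0.0, -0.051, 0.999, -0.0]
force: [-9.9, 1.7, 10.4]
grip_width: 0.0246
finger_force: 42.7
```

```bash
python3 - <<'E'
from h import *
to(tcp(1,50,25))
shot('side','home.png',(315,145,395,205),8)
E
```

```text
t 12.77 p [ 520.2 -137.7   92.7] yaw_y 95.85 F [-9.9  1.7 10.4] M [0.23 1.49 0.01] w 24.6 ff 42.7
[ 519.48330697 -137.02300545   92.75231148] -> tool mm [ 0.6  0.7 -0.1]
```

View pics/home.png

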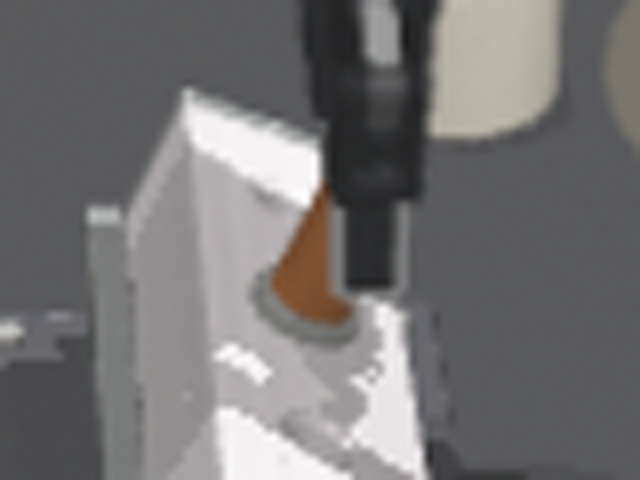

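The collar lies on the face at crop (305,315), at model depth 50. A small extra push, then I release.

{"fn": "arm_command", "kwargs": {"increments": [[1,0,2,0],[0,0,1,0],[0,0,0,0],[0,0,0,0],[0,0,0,0]]}}

```text
clock: 13.23
ee_pos: [0.5201, -0.1377, 0.0925]
ee_rot: [0.002, -0.051, 0.999, -0.001]
force: [-11.6, 2.4, 19.8]
grip_width: 0.0246
finger_force: 43.5
```

```bash
python3 - <<'E'
from h import *
to(tcp(1,50,25))
E
```

```text
t 13.23 p [ 520.1 -137.7   92.5] yaw_y 95.86 F [-11.6   2.4  19.8] M [0.67 1.9  0.08] w 24.6 ff 43.5
[ 519.48330697 -137.02300545   92.75231148] -> tool mm [ 0.5  0.7 -0.3]
```

Firmly seated: 23 N along the axis with no further travel. I back off the command, open, and lift straight up.

{"fn": "arm_command", "kwargs": {"increments": [[0,0,-2,0],[0,0,-2,0],[0,0,0,0],[0,0,0,0],[0,0,0,0]], "fingers": 60}}

```text
clock: 13.65
ee_pos: [0.5192, -0.1376, 0.0909]
ee_rot: [-0.0, -0.051, 0.999, 0.0]
force: [0.2, 0.3, -0.1]
grip_width: 0.0599
finger_force: 0.0
```

{"fn": "arm_command", "kwargs": {"increments": [[0,0,-5,0],[0,0,-15,0],[0,0,-25,0],[0,0,-35,0],[0,0,-35,0]]}}

```text
clock: 14.07
ee_pos: [0.5185, -0.1375, 0.2066]
ee_rot: [-0.001, -0.051, 0.999, 0.0]
force: [1.2, 0.5, -0.2]
grip_width: 0.06
finger_force: 0.0
```

{"fn": "arm_command", "kwargs": {"increments": [[35,0,0,0],[40,0,0,0],[40,0,0,0],[0,0,0,0],[0,0,0,0]]}}

```text
clock: 14.48
ee_pos: [0.4037, -0.1496, 0.2071]
ee_rot: [0.001, -0.05, 0.999, -0.001]
force: [0.6, -0.7, 0.3]
grip_width: 0.0599
finger_force: 0.0
```

```bash
python3 - <<'E'
from h import *
st()
a=robot.get_image("side");b=robot.get_image("top")
c=np.zeros((600,800,3),np.uint8)
c[:,:400]=cv2.resize(a["color"][145:241,325:389,::-1],(400,600),interpolation=2)
c[:300,400:]=cv2.resize(b["color"][215:290,320:420,::-1],(400,300),interpolation=2)
c[300:,400:]=cv2.resize(a["color"][225:405,210:450,::-1],(400,300),interpolation=2)
cv2.imwrite("pics/end.png",c)
ax=np.array([*(-.4226*XH[:2]),.906])
for n,im in(("side",a),("top",b)):
    for r in robot.landmark_of(n,"collar")[:6]:
        v=r["location"]*1e3-B1
        if np.linalg.norm(v)<50:print(n,round(r["p"],2),"collar-mouth",v.round(1),"above face",round(v@ax,1))
E
```

```text
t 14.48 p [ 403.7 -149.6  207.1] yaw_y 95.75 F [ 0.6 -0.7  0.3] M [ 0.02 -0.04 -0.03] w 59.9 ff 0.0Traceback (most recent call last):
  File "<stdin>", line 12, in <module>
TypeError: can't multiply sequence by non-int of type 'float'
```

View pics/end.png

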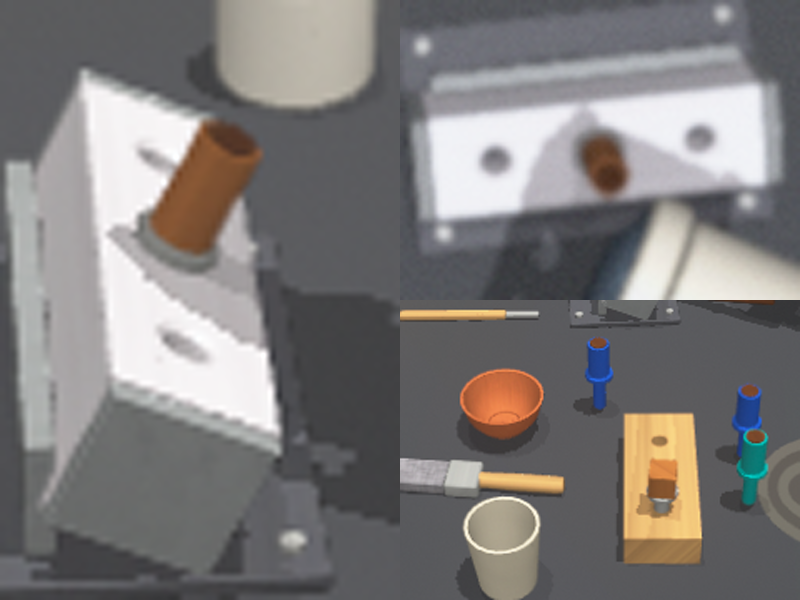

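The collar sits flush on the face of bore 1 (left crop 180,245). The square stamp, the look-alikes and the other things stand as they were, and the gripper is clear. Handing in.

```bash
python3 -c "
from bench import robot
print(robot.sign_off())"
```

```text
the job is handed in; nothing more can be done
None
```

The round-headed stamp is fully home in the middle bore (bore 1), collar flush and released, after bore 2 stopped it about 18 mm short; handed in at about 14.6 s with nothing else moved in the last pictures, though I viewed 11 pictures, one over the limit of 10.

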